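# Move the dry serving paddle to the next rail

### The job

The round serving paddle on the drying rail, the arm over the steel drip tray, is dry: lift it over the ball at the end of that arm, hang it by its eye on the serving rail (the arm on the wooden foot) and slide it back into the rear half of that arm, nearer the upright than the ball, so that the front stays free. Leave it hanging straight and still, do not drop it, and leave the square paddle and the things on the counter where they are.

Things in the scene. Friction and masses are not known exactly. Their poses are not given: they have to be found in the camera images.
- round_paddle: Loose wooden paddle 12 mm thick, 0.15 kg, round blade 130 mm across; handle 62 mm wide with a closed round eye 36 mm across. Origin: eye centre; x through the board, z up the handle: handle top at +50, blade bottom at -170 mm. Hangs by its eye square to the arm, origin 13 mm below the arm's axis. Starts on the drying arm, nearer the ball
- square_paddle: Loose wooden paddle 12 mm thick, 0.15 kg, oblong blade 95 mm wide; handle 62 mm wide with a closed round eye 36 mm across. Origin: eye centre; x through the board, z up the handle: handle top at +50, blade bottom at -170 mm. Hangs by its eye square to the arm, origin 13 mm below the arm's axis. On the drying arm by the upright, 85 mm or more behind the round one
- drying_rail: Fixed stand: steel drip tray 270 x 170 x 18 mm, thin steel upright and one level round arm, 10 mm thick, 225 mm from the upright's axis to the ball's centre. Origin on the table at the upright's axis; the arm points along -x, its axis 265 mm up. The upright's knuckle and collar, within 20 mm of its axis, rise 14 mm over the arm's axis. 
- drying_ball (a point): centre of the steel ball, 22 mm across, at the free end of the drying arm; it rises 6 mm above the arm
- serving_rail: Fixed stand: dark wooden foot 270 x 110 x 20 mm, thin steel upright and one level round arm, 10 mm thick, 225 mm from the upright's axis to the ball's centre. Origin on the table at the upright's axis; the arm points along -x, its axis 245 mm up. The upright's knuckle and collar, within 20 mm of its axis, rise 14 mm over the arm's axis. Empty; left or right of the other
- serving_ball (a point): centre of the steel ball, 22 mm across, at the free end of the serving arm; it rises 6 mm above the arm
- tea_bowl: white tea bowl, 120 mm across, 75 mm high, standing in the red lacquer tray. Origin: centre of its underside; a bystander
- whisk: bamboo tea whisk on a blue ceramic whisk holder, 64 mm across, 114 mm high, standing on the table. Origin: centre of its underside; a bystander
- tea_caddy: small dark lidded tea caddy, 69 mm across, 68 mm high, standing behind and between the two stands. Origin: centre of its underside; a bystander
- sweets_dish: shallow blue dish, 90 mm across, 22 mm high, on the table between the two stands. Origin: centre of its underside; a bystander
- water_cup: brown cup, 68 mm across, 80 mm high, on the table at the left. Origin: centre of its underside; a bystander
- tea_tin: round tin with a paper band, 67 mm across, 103 mm high, on the table at the right. Origin: centre of its underside; a bystander
Mind the look-alikes: they are no part of the job. Leave any green look-alike of the square_paddle alone.

How it is judged:
On the way, in this order (a step that is already met when the one before it is completed fails the run):
1. the round paddle is lifted clear past the ball end of the drying rail (x of round_paddle in the frame of drying_rail below -0.243 m and height (world z) of round_paddle above 0.2 m), for 0.05 s.
2. its eye is over the serving rail's arm, behind the ball (x of round_paddle in the frame of serving_rail between -0.205 and -0.02 m and y of round_paddle in the frame of serving_rail between -0.014 and 0.014 m and z of round_paddle in the frame of serving_rail between 0.228 and 0.259 m), for 0.05 s.
At the end, for the whole second after the job is handed in: Round paddle hanging still on the serving arm: eye centre 20-118 mm from the upright's axis, within 12 mm of the arm sideways, 8-18 mm below its axis; upright within 0.15 rad, square to the arm within 0.35. Square paddle still on the drying arm; it and the bystanders within 30 mm (x of round_paddle in the frame of serving_rail between -0.118 and -0.02 m and y of round_paddle in the frame of serving_rail between -0.012 and 0.012 m and z of round_paddle in the frame of serving_rail between 0.227 and 0.237 m and angle between round_paddle's own z axis and vertical below 0.15 rad and angle between the x axis of round_paddle and the x axis of serving_rail, either way round below 0.35 rad and linear speed of round_paddle below 0.03 m/s and contact force between round_paddle and serving_rail above 0.3 N and y of square_paddle in the frame of drying_rail between -0.012 and 0.012 m and z of square_paddle in the frame of drying_rail between 0.247 and 0.257 m and distance of each of square_paddle, tea_bowl, whisk, tea_caddy, sweets_dish, water_cup, tea_tin from where it was at the start of the episode below 0.03 m); the robot touches nothing.
It fails at once if the round paddle is dropped (its eye falls below 0.15 m) (height (world z) of round_paddle below 0.15 m).
It fails at once if the square paddle is moved by more than 30 mm (distance of square_paddle from where it was at the start of the episode above 0.03 m).
It fails at once if a bystander is moved by more than 30 mm (distance of any of tea_bowl, whisk, tea_caddy, sweets_dish, water_cup, tea_tin from where it was at the start of the episode above 0.03 m).
It also fails if it takes over 58 s, if anything falls off the work surface, if the arm or the gripper's body presses on something with over 40 N, if the wrist force passes 120 N, or if a joint passes its speed limit or range.

### The arm

A 6-joint arm with a two-finger parallel gripper is mounted at the origin on the work surface. World frame = base frame: x ahead of the robot, y to its left, z up, the work surface at z = 0. Lengths are in m, angles in rad, forces in N, time in s.
With the tool pointing down it reaches from about 0.15 to 0.775 m from the base axis. Payload 6.1 kg.
Tool frame: the origin (TCP) lies at the very end of the fingers, on their centre line; the grasp point (between the pads) lies r.pinch_z behind it (r.pinch_z is the distance from the TCP to the grasp point, in m); z points along the fingers, y is the direction in which the jaws open and shut (so a half turn about z gives the same grasp; the last joint's range is limited). The gripper opens to 85 mm and grips with 20 to 120 N. Pads are 22 mm wide; open, the fingers measure 114 mm over their backs; the gripper's body (76 mm by 85 mm) begins 54 mm behind the grasp point. The pads swing forward as they close: fully open they stand 13 mm farther back than shut.
Start: joints at [-1.335, 0.126, -0.04, 1.405, 0, 1.571], TCP at [0.123, -0.51, 0.197] pointing down, gripper open.
Joint ranges: [-2.72, 2.72], [-0.95, 1.95], [-1.27, 1.35], [-1.78, 2.02], [-1.46, 1.47], [-3.14, 3.14]. Speed limits (rad/s): [2.39, 2.39, 3.01, 3.14, 3.14, 3.14].

### API

Orientations are given as a rotation vector (axis times angle).
In Python, from station import r gives the robot as it stands.
- The arm moves only by the shell command python3 -m creep 'ROWS'. ROWS is JSON, one flat list of numbers, 5 for each row, row after row: the shift along the tool's x, y, z in m, then the turn about the tool's z in degrees, then the opening, from 0 (shut) to 1 (fully open). In form: [tx, ty, tz, yaw, gripper, tx, ty, tz, yaw, gripper, ...]. A call has 1 to 5 rows; each row shifts and turns the commanded pose from where the row before left it, along the tool's axes as they then stand; what a row does not reach is not made up. A row lasts 1/12 s, in which the tool goes at most 41.7 mm and 7.16 degrees, less where a joint would pass 70% of its speed; a pose out of reach is approached as far as the arm can. A call is refused whole if a number of a shift passes 0.0417 or a number of a turn 7.16, either way. A call with a gripper value outside its range is refused whole. The fingers move at their own pace and stop on an object; the grip force is fixed at half the most. Time passes only in rows, so rows that do not move let the fingers close. It gives the time, the measured TCP pose, the force and the opening at its end, in the units of the state.
- r.observe(): the state, without advancing time (a new reading comes with each control period).
- r.get_image(name): name is "scene" or "top" or "wrist"; returns a dict with "color" (384x512x3 uint8, blue, green, red), "z_map" (384x512 float32, m along the optical axis (not along the pixel's ray), 0 where there is no reading), "vfov" (degrees; the focal length in pixels is half the picture's height over the tangent of half this angle, whatever the lens; pixels are square), "cx", "cy" (the principal point, pixels), "D" ([k1, k2, p1, p2, k3] as OpenCV has them; the pictures are not rectified), "rvec" (rotation vector, rad) and "tvec" (3), from world to camera coordinates, as OpenCV has them. Camera axes: x right, y down, z forward; pixel columns grow to the right and rows downward; lengths in m; the calibration is good to about 2 mm. A picture is of the moment at which its call begins.
- r.finish_job(): hands the job in, once; it reports no verdict.
The state is a dict: "time": time; "joint_pos": joint angles; "qd": joint speeds; "joint_torque": joint torques, N m; "tool_pos": TCP position; "orientation": TCP orientation; "force": force on the tool from outside, world axes, zero at the start; "torque": the same for the moment, N m; "width": opening from 0.0 (shut) to 1.0 (fully open).
Only numpy, scipy, OpenCV 4.12 (cv2) and the standard library are available. Lean on these libraries where they do the work, as an engineer would, in place of code of your own. Each camera call takes 0.05 s, during which the arm holds its last target.

## Working session

There is one attempt and no reset: what is moved stays moved. The work goes in short steps, Python scripts to look and compute and a shell command to move; the robot and the scene stay as the last step left them, time stands still between calls to the robot, and variables do not carry over. Pictures are saved under pics/ and viewed, and the job is handed in when it is done.

```bash
ls; mkdir -p pics; cat > h.py <<'E'
import numpy as np, cv2
from station import r
def cam(im):
    f=im["color"].shape[0]/2/np.tan(np.radians(im["vfov"])/2)
    K=np.array([[f,0,im["cx"]],[0,f,im["cy"]],[0,0,1.]])
    R=cv2.Rodrigues(np.array(im["rvec"],float))[0]
    return K,np.array(im["D"],float),R,np.array(im["tvec"],float).ravel()
def ray(im,px):
    K,D,R,t=cam(im)
    n=cv2.undistortPoints(np.array(px,float).reshape(-1,1,2),K,D).reshape(-1,2)
    d=np.c_[n,np.ones(len(n))]@R
    return -R.T@t,d
def plane(im,px,z):
    o,d=ray(im,px); return o+d*((z-o[2])/d[:,2])[:,None]
def proj(im,P):
    K,D,R,t=cam(im)
    return cv2.projectPoints(np.array(P,float).reshape(-1,1,3),cv2.Rodrigues(R)[0],t,K,D)[0].reshape(-1,2)
def pts(im,px):
    "world points from z_map at pixels (col,row)"
    K,D,R,t=cam(im); px=np.array(px)
    z=im["z_map"][px[:,1],px[:,0]]
    n=cv2.undistortPoints(px.astype(float).reshape(-1,1,2),K,D).reshape(-1,2)
    c=np.c_[n*z[:,None],z]
    w=(c-t)@R
    return w[z>0], px[z>0]
E
python3 - <<'E'
from h import *
for n in ["scene","top","wrist"]:
    im=r.get_image(n); cv2.imwrite(f"pics/{n}0.png",im["color"]); np.save(f"{n}0.npy",im,allow_pickle=True)
    print(n,im["vfov"],im["cx"],im["cy"],im["D"],ray(im,[[256,192]])[0])
print(r.observe(),r.pinch_z)
E
```

```text
pics
scene 57.32658963198346 254.34037229162925 192.343767468626 [-0.03885909  0.          0.          0.          0.        ] [ 1.09788368 -0.49665245  1.05728827]
top 49.73947016041834 249.66007926358313 190.20011681544608 [-0.03019579  0.          0.          0.          0.        ] [3.69240821e-01 5.76159899e-04 1.44166294e+00]
wrist 60.947678148998506 251.87523782468264 194.01289613163036 [-0.08484399  0.          0.          0.          0.        ] [ 0.20008978 -0.49058157  0.37352642]
{'time': 0.15, 'joint_pos': array([-1.33499135e+00,  1.26235222e-01, -4.03737857e-02,  1.40541399e+00,
       -1.18983905e-05,  1.57081144e+00]), 'qd': array([-0.00045993, -0.00129858,  0.00357385, -0.00121345, -0.00040297,
       -0.00049754]), 'joint_torque': array([-3.11334748e-03, -4.36275315e+01,  3.53150046e+01,  1.36051918e-02,
       -2.08746892e-04, -1.39039295e-05]), 'tool_pos': array([ 0.12256409, -0.51011607,  0.19611167]), 'orientation': array([-3.11857677e+00, -3.69377348e-01,  2.45134487e-04]), 'force': array([ 0.48781121, -0.20889485, -0.180573  ]), 'torque': array([0.0171157 , 0.00353548, 0.01421215]), 'width': 0.9999769445522942} 0.0187
```

View pics/scene0.png

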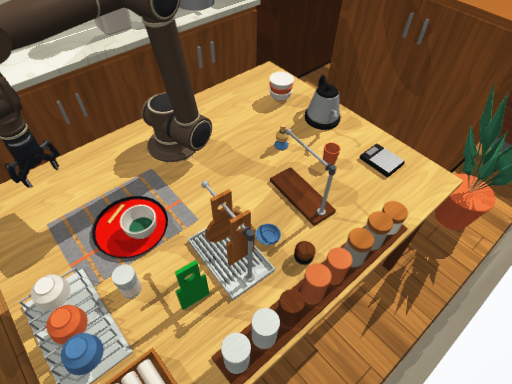

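View pics/top0.png

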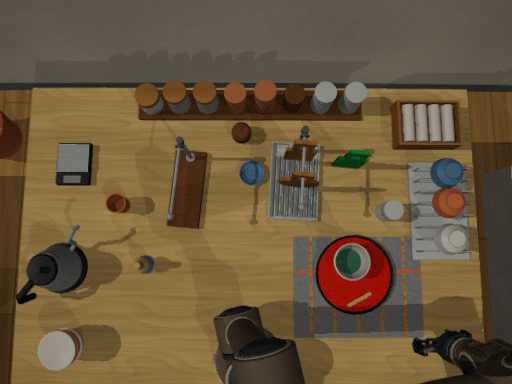

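View pics/wrist0.png

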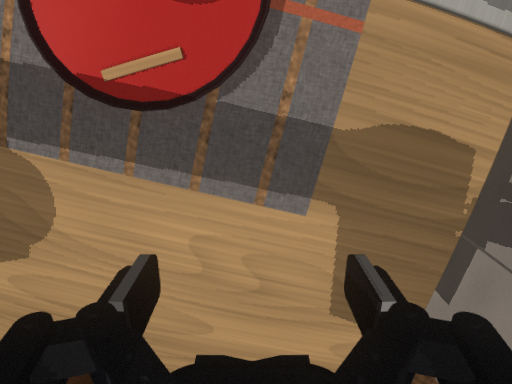

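```bash
python3 - <<'E'
from h import *
s=np.load("scene0.npy",allow_pickle=True).item();t=np.load("top0.npy",allow_pickle=True).item()
a=cv2.resize(s["color"][170:305,165:300],(590,590),interpolation=cv2.INTER_CUBIC)
b=cv2.resize(t["color"][115:235,160:320],(800,600),interpolation=cv2.INTER_CUBIC)
cv2.imwrite("pics/sc.png",a);cv2.imwrite("pics/tc.png",b)
print("dry",plane(t,[[302,207],[305,133]],.265)); print("serv",plane(t,[[171,217],[182,145]],.245))
E
```

```text
dry [[ 0.48527989 -0.15067529  0.265     ]
 [ 0.70287275 -0.16264272  0.265     ]]
serv [[0.45686713 0.2261859  0.245     ]
 [0.67054614 0.19987037 0.245     ]]
```

View pics/sc.png

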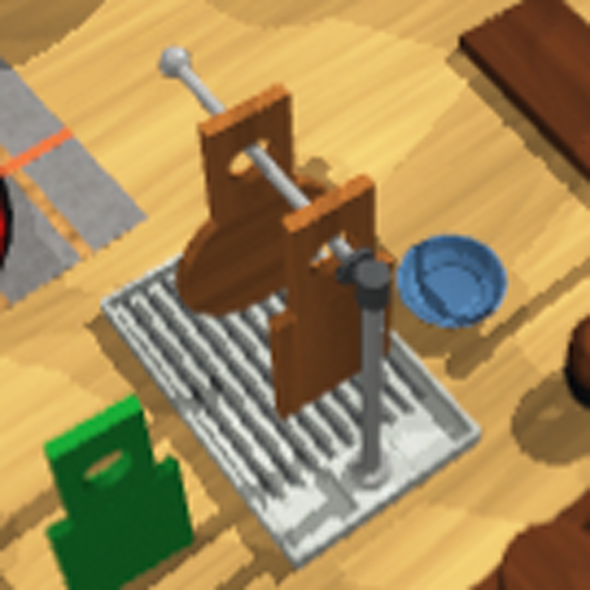

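View pics/tc.png

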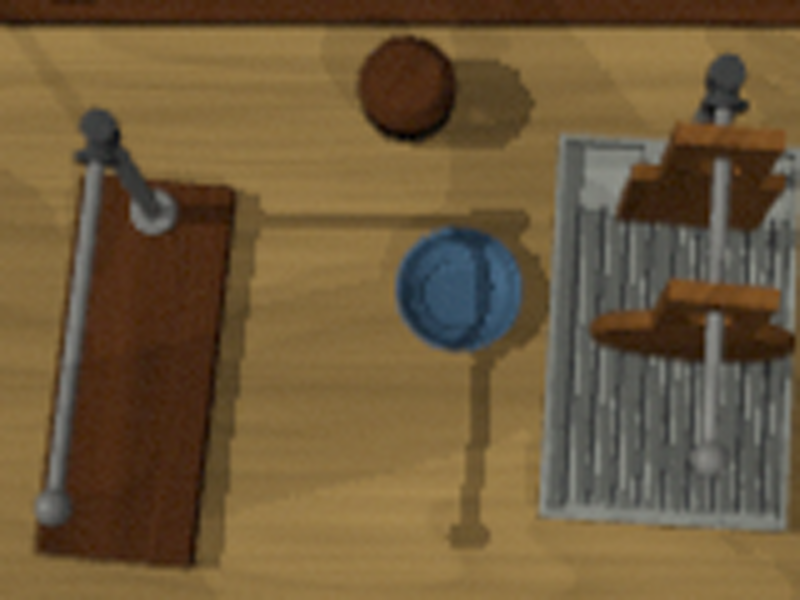

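Look-alike check (scene pixels): brown round-bladed paddle at (220,212), nearer the ball; brown square-bladed one at (241,235), by the upright; green look-alike at (192,285). By the description I want the one at (220,212), and the crop confirms its round blade. The serving rail is the arm on the dark foot, with its ball at top pixel (170,216). Next I measure.

```bash
cat > m.py <<'E'
from h import *
s=np.load("scene0.npy",allow_pickle=True).item();t=np.load("top0.npy",allow_pickle=True).item()
T=lambda x,y:[(x+.5)/5-.5+160,(y+.5)/5-.5+115]
S=lambda x,y:[(x+.5)*135/590-.5+165,(y+.5)*135/590-.5+170]
def tri(a,b):
    o1,d1=ray(t,[a]);o2,d2=ray(s,[b]);d1=d1[0]/np.linalg.norm(d1);d2=d2[0]/np.linalg.norm(d2)
    k=np.linalg.lstsq(np.c_[d1,-d2],o2-o1,rcond=None)[0]
    p,q=o1+k[0]*d1,o2+k[1]*d2
    return (p+q)/2,np.linalg.norm(p-q)
print("dry ball top",plane(t,[T(708,460)],.265),"tri",tri(T(708,460),S(175,62)))
print("dry arm",plane(t,[T(715,340),T(722,190)],.265))
print("serv ball",plane(t,[T(53,508)],.245),"arm",plane(t,[T(60,480),T(97,165)],.245), "collar",plane(t,[T(100,126)],.259),"dry collar",plane(t,[T(727,72)],.279))
for n,im in(("top",t),("scene",s)):
    hsv=cv2.cvtColor(im["color"],cv2.COLOR_BGR2HSV)
    rows,cols=np.mgrid[0:384,0:512]
    px=np.c_[cols.ravel(),rows.ravel()]
    # all points
    K,D,R,tt=cam(im);z=im["z_map"].ravel()
    nn=cv2.undistortPoints(px.astype(float).reshape(-1,1,2),K,D).reshape(-1,2)
    w=(np.c_[nn*z[:,None],z]-tt)@R
    ok=(z>0)&(w[:,0]>.45)&(w[:,0]<.60)&(w[:,1]<-.08)&(w[:,1]>-.25)
    print(n,"maxz",w[ok][:,2].max())
    k=ok&(w[:,2]>.285)
    print(k.sum(),w[k].mean(0),w[k].min(0),w[k].max(0))
    for (nm,lo,hi) in (("dball",(.46,-.19,.262),(.51,-.11,.29)),("sball",(.43,.19,.24),(.47,.26,.27)),("darm",(.48,-.19,.262),(.70,-.12,.28)),("sarm",(.46,.17,.242),(.70,.26,.262))):
        q=(z>0)&(w>lo).all(1)&(w<hi).all(1)
        ww=w[q]
        if len(ww)<3: print(nm,len(ww));continue
        print(nm,q.sum(),ww.mean(0).round(4))
        if 'arm' in nm: print("  fit y=ax+b",np.polyfit(ww[:,0],ww[:,1],1),ww[:,0].min(),ww[:,0].max())
E
python3 m.py; python3 - <<'E'
from h import *
o=r.observe();print(cv2.Rodrigues(o["orientation"])[0].round(4))
E
```

```text
dry ball top [[ 0.48641932 -0.14840479  0.265     ]] tri (array([ 0.48642001, -0.1488053 ,  0.26357991]), np.float64(0.0005227982491093092))
dry arm [[ 0.55578768 -0.15339933  0.265     ]
 [ 0.64412112 -0.15878435  0.265     ]]
serv ball [[0.45917471 0.22857204 0.245     ]] arm [[0.47544444 0.2249783  0.245     ]
 [0.66262246 0.20855656 0.245     ]] collar [[0.6826637  0.20501526 0.259     ]] dry collar [[ 0.71085205 -0.16089596  0.279     ]]
top maxz 0.30785099162821195
121 [ 0.57432297 -0.15256529  0.30050789] [ 0.56734323 -0.18372641  0.28520622] [ 0.58327459 -0.12233926  0.30785099]
dball 65 [ 0.4905 -0.1482  0.2713]
sball 45 [0.4587 0.2275 0.2528]
darm 296 [ 0.585  -0.1529  0.2705]
  fit y=ax+b [-0.05338362 -0.12167042] 0.4812436145060504 0.6990215256103514
sarm 323 [0.5852 0.216  0.2511]
  fit y=ax+b [-0.09904145  0.27393111] 0.4619138587728436 0.6919930570284163
scene maxz 0.30628614533290655
159 [ 0.5791428  -0.15637756  0.29750923] [ 0.56633348 -0.18660343  0.28517648] [ 0.58648035 -0.12366148  0.30628615]
dball 47 [ 0.4943 -0.1524  0.2705]
sball 24 [0.4634 0.2243 0.2504]
darm 323 [ 0.6019 -0.1588  0.2708]
  fit y=ax+b [-0.04815541 -0.12982423] 0.48286403278905177 0.6997124636138392
sarm 242 [0.5965 0.2115 0.2497]
  fit y=ax+b [-0.10695371  0.27533882] 0.46080799518582555 0.6956031614555633
[[ 9.723e-01  2.336e-01 -3.000e-04]
 [ 2.336e-01 -9.723e-01  1.200e-03]
 [-0.000e+00 -1.200e-03 -1.000e+00]]
```

```bash
python3 -m creep '[0,0,-0.04,-7,1, 0,0,-0.04,-7,1, 0,0,-0.04,-7,1, 0,0,-0.04,-7,1, 0,0,-0.03,-7,1]'
python3 -m creep '[0,0,0,-7,1, 0,0,0,-7,1, 0,0,0,-7,1, 0,0,0,-7,1, 0,0,0,-7,1]'
python3 -m creep '[0,0,0,-3.1,1, 0,0,0,0,1]'
cat > go.py <<'E'
import sys
from h import *
o=r.observe();R=cv2.Rodrigues(o["orientation"])[0]
print("t",round(o["time"],2),"pos",o["tool_pos"].round(4),"yaw",np.degrees(np.arctan2(R[1,1],R[0,1])).round(2),"tilt",R[:,2].round(4),"F",o["force"].round(2),"w",round(o["width"],3))
if len(sys.argv)>3: print("tool shift",(R.T@(np.array(list(map(float,sys.argv[1:4])))-o["tool_pos"])).round(4))
E
python3 go.py .575 -.153 .36
python3 - <<'E'
from m import *
print(plane(t,[T(723,299),T(665,303),T(779,315),T(670,283),T(782,290)],.302))
E
```

```text
time: 0.57
tool_pos: [0.1225, -0.51, 0.3897]
orientation: [2.858, 1.298, -0.001]
force: [-0.5, -0.1, 0.6]
width: 0.999
time: 0.98
tool_pos: [0.1226, -0.5105, 0.3864]
orientation: [-2.337, -2.099, -0.0]
force: [0.3, -0.7, 0.5]
width: 1.003
time: 1.15
tool_pos: [0.1227, -0.5105, 0.3864]
orientation: [-2.284, -2.156, -0.001]
force: [-0.5, -0.3, 0.5]
width: 0.998
t 1.15 pos [ 0.1227 -0.5105  0.3864] yaw -3.32 tilt [-1.e-04  6.e-04 -1.e+00] F [-0.51 -0.3   0.55] w 0.998
tool shift [0.383  0.4309 0.0266]
dry ball top [[ 0.48641932 -0.14840479  0.265     ]] tri (array([ 0.48642001, -0.1488053 ,  0.26357991]), np.float64(0.0005227982491093092))
dry arm [[ 0.55578768 -0.15339933  0.265     ]
 [ 0.64412112 -0.15878435  0.265     ]]
serv ball [[0.45917471 0.22857204 0.245     ]] arm [[0.47544444 0.2249783  0.245     ]
 [0.66262246 0.20855656 0.245     ]] collar [[0.6826637  0.20501526 0.259     ]] dry collar [[ 0.71085205 -0.16089596  0.279     ]]
top maxz 0.30785099162821195
121 [ 0.57432297 -0.15256529  0.30050789] [ 0.56734323 -0.18372641  0.28520622] [ 0.58327459 -0.12233926  0.30785099]
db
[... 220 characters left out ...]
b [-0.09904145  0.27393111] 0.4619138587728436 0.6919930570284163
scene maxz 0.30628614533290655
159 [ 0.5791428  -0.15637756  0.29750923] [ 0.56633348 -0.18660343  0.28517648] [ 0.58648035 -0.12366148  0.30628615]
dball 47 [ 0.4943 -0.1524  0.2705]
sball 24 [0.4634 0.2243 0.2504]
darm 323 [ 0.6019 -0.1588  0.2708]
  fit y=ax+b [-0.04815541 -0.12982423] 0.48286403278905177 0.6997124636138392
sarm 242 [0.5965 0.2115 0.2497]
  fit y=ax+b [-0.10695371  0.27533882] 0.46080799518582555 0.6956031614555633
[[ 0.57314163 -0.15337465  0.302     ]
 [ 0.57074743 -0.1208944   0.302     ]
 [ 0.56419136 -0.1845618   0.302     ]
 [ 0.58211554 -0.12382297  0.302     ]
 [ 0.57838408 -0.18651341  0.302     ]]
```

```bash
python3 -m creep '[0.027,0.03,0,0,1, 0.027,0.03,0,0,1, 0.027,0.03,0,0,1, 0.027,0.03,0,0,1, 0.027,0.03,0,0,1]'
python3 -m creep '[0.027,0.03,0,0,1, 0.027,0.03,0,0,1, 0.027,0.03,0,0,1, 0.027,0.03,0,0,1, 0.027,0.03,0,0,1]'
python3 -m creep '[0.027,0.03,0,0,1, 0.027,0.03,0,0,1, 0.027,0.03,0,0,1, 0,0,0,0,1]'
python3 go.py .574 -.154 .36
python3 - <<'E'
from h import *
im=r.get_image("wrist"); cv2.imwrite("pics/w1.png",im["color"]);np.save("w1.npy",im,allow_pickle=True)
E
```

```text
time: 1.57
tool_pos: [0.2813, -0.3832, 0.3866]
orientation: [-2.289, -2.151, -0.0]
force: [1.0, 0.4, 0.8]
width: 0.997
time: 1.98
tool_pos: [0.4393, -0.257, 0.3867]
orientation: [2.288, 2.152, -0.0]
force: [0.5, -0.8, -0.6]
width: 1.003
time: 2.32
tool_pos: [0.5373, -0.1788, 0.3839]
orientation: [-2.279, -2.157, -0.001]
force: [1.7, -1.2, -0.5]
width: 1.005
t 2.32 pos [ 0.5373 -0.1788  0.3839] yaw -3.16 tilt [-0.0023  0.003  -1.    ] F [ 1.66 -1.16 -0.53] w 1.005
tool shift [0.0267 0.0354 0.0239]
```

View pics/w1.png

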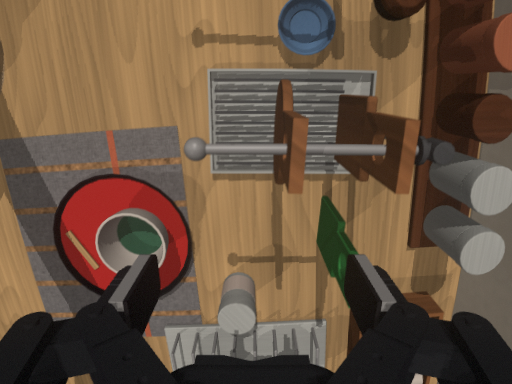

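The wrist view shows the round paddle's handle top as a strip from (297,115) to (297,191). The ball is at (195,148) and the square paddle's top at (405,150). I'll refine the position from this view.

```bash
cat > wm.py <<'E'
from h import *
def top(im,zmin,zmax,lo,hi):
    rows,cols=np.mgrid[0:384,0:512];px=np.c_[cols.ravel(),rows.ravel()]
    K,D,R,tt=cam(im);z=im["z_map"].ravel()
    nn=cv2.undistortPoints(px.astype(float).reshape(-1,1,2),K,D).reshape(-1,2)
    w=(np.c_[nn*z[:,None],z]-tt)@R
    k=(z>0)&(w[:,2]>zmin)&(w[:,2]<zmax)&(w[:,0]>lo[0])&(w[:,0]<hi[0])&(w[:,1]>lo[1])&(w[:,1]<hi[1])
    return w[k]
E
python3 - <<'E'
from wm import *
im=np.load("w1.npy",allow_pickle=True).item()
for n,lo,hi in(("round",(.54,-.22),(.61,-.1)),("square",(.62,-.22),(.70,-.1))):
    p=top(im,.297,.312,lo,hi)
    rc=cv2.minAreaRect(p[:,:2].astype(np.float32))
    print(n,len(p),p.mean(0).round(4),p.min(0).round(4),p.max(0).round(4),rc)
a=top(im,.266,.275,(.48,-.2),(.7,-.1)); print("arm",len(a),a.mean(0),np.polyfit(a[:,0],a[:,1],1))
print("ball",plane(im,[[195,148.5]],.265))
E
```

```text
round 1204 [ 0.576  -0.1513  0.3022] [ 0.5674 -0.1841  0.297 ] [ 0.585  -0.1211  0.3047] ((0.5760660767555237, -0.15251438319683075), (0.06265095621347427, 0.012373775243759155), 84.78591918945312)
square 1259 [ 0.6661 -0.1564  0.3018] [ 0.6586 -0.1889  0.297 ] [ 0.6753 -0.1257  0.3045] ((0.6667323112487793, -0.15729664266109467), (0.06252241134643555, 0.013673574663698673), 86.05841827392578)
arm 2495 [ 0.58486457 -0.15194328  0.27002691] [-0.05168543 -0.12171431]
ball [[ 0.48670125 -0.14784042  0.265     ]]
```

```bash
python3 go.py .576 -.1525 .36; python3 -m creep '[0.008,0.009,0.005,1.5,0.7, 0.008,0.009,0.005,0,0.7, 0.008,0.009,0.005,0,0.7, 0.0045,0.0095,0.009,0,0.7, 0,0,0,0,0.7]'
python3 go.py .576 -.1525 .275
```

```text
t 2.37 pos [ 0.5352 -0.1807  0.3845] yaw -3.21 tilt [-0.0029  0.0014 -1.    ] F [-0.19 -0.2   0.1 ] w 1.003
tool shift [0.0304 0.0392 0.0244]
time: 2.78
tool_pos: [0.5724, -0.1572, 0.36]
orientation: [-2.312, -2.124, 0.002]
force: [0.6, -0.4, -1.3]
width: 0.697
t 2.78 pos [ 0.5724 -0.1572  0.36  ] yaw -4.85 tilt [-0.0028  0.001  -1.    ] F [ 0.62 -0.4  -1.27] w 0.697
tool shift [0.0049 0.0034 0.0849]
```

```bash
python3 -m creep '[0,0,0.015,0,0.7, 0,0,0.015,0,0.7, 0,0,0,0,0.7, 0,0,0,0,0.7]'
python3 go.py .576 -.1525 .275
```

```text
time: 3.12
tool_pos: [0.5705, -0.1578, 0.3323]
orientation: [-2.314, -2.123, 0.002]
force: [-0.5, -0.4, 0.5]
width: 0.699
t 3.12 pos [ 0.5705 -0.1578  0.3323] yaw -4.92 tilt [-2.e-03  4.e-04 -1.e+00] F [-0.5  -0.35  0.47] w 0.699
tool shift [0.0058 0.0052 0.0573]
```

```bash
python3 -m creep '[0.003,0.003,0.008,0,0.7, 0.0025,0.0025,0.012,0,0.7, 0,0,0.01,0,0.7, 0,0,0,0,0.7, 0,0,0,0,0.7]'
python3 go.py .576 -.1525 .275
python3 - <<'E'
from wm import *
im=r.get_image("wrist"); cv2.imwrite("pics/w2.png",im["color"])
p=top(im,.297,.312,(.54,-.22),(.61,-.1)); print(cv2.minAreaRect(p[:,:2].astype(np.float32)))
E
```

```text
time: 3.53
tool_pos: [0.5772, -0.1525, 0.3028]
orientation: [-2.314, -2.124, 0.0]
force: [1.1, -0.5, 0.7]
width: 0.699
t 3.53 pos [ 0.5772 -0.1525  0.3028] yaw -4.89 tilt [-3.e-04  1.e-04 -1.e+00] F [ 1.14 -0.52  0.73] w 0.699
tool shift [-0.0001 -0.0012  0.0278]
((0.5762200355529785, -0.1523420661687851), (0.06235169991850853, 0.011933176778256893), 84.78944396972656)
```

View pics/w2.png

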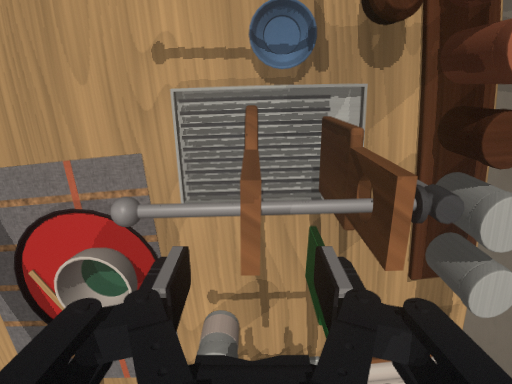

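The fingers straddle the handle strip: tips near columns 185 and 320, strip at 250. I'll descend and check the tip against the handle.

```bash
python3 -m creep '[0,-0.001,0.009,0,0.7, 0,0,0.009,0,0.7, 0,0,0.009,0,0.7, 0,0,0,0,0.7, 0,0,0,0,0.7]'
python3 go.py .576 -.1525 .2745
python3 - <<'E'
from h import *
im=r.get_image("wrist");o=r.observe(); cv2.imwrite("pics/w3.png",im["color"])
print(proj(im,[o["tool_pos"],[.576,-.1525,.302]]))
E
```

```text
time: 4.0
tool_pos: [0.5763, -0.1525, 0.2764]
orientation: [2.314, 2.124, 0.0]
force: [0.0, -0.5, 0.5]
width: 0.702
t 4.0 pos [ 0.5763 -0.1525  0.2764] yaw -4.89 tilt [ 3.e-04 -1.e-04 -1.e+00] F [ 0.   -0.51  0.53] w 0.702
tool shift [ 0.     -0.0003  0.0019]
[[251.66027595 230.65046508]
 [250.7850295  250.76883588]]
```

View pics/w3.png

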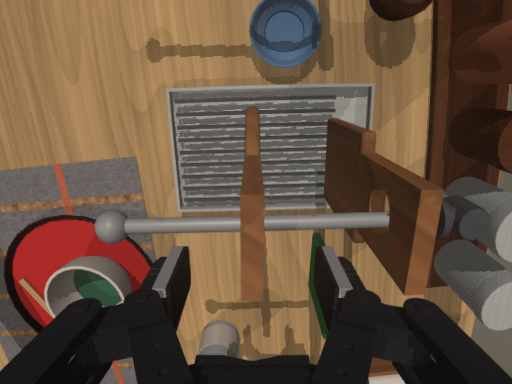

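The strip spans rows 198–300 and is centred at (251,250), which matches the projection. Closing now.

```bash
python3 -m creep '[0,0,0.0015,0,0.4, 0,0,0,0,0.1, 0,0,0,0,0, 0,0,0,0,0, 0,0,0,0,0]'
python3 -m creep '[0,0,0,0,0, 0,0,0,0,0, 0,0,0,0,0]'
python3 go.py .576 -.1525 .2745
```

```text
time: 4.47
tool_pos: [0.5763, -0.1525, 0.2744]
orientation: [2.314, 2.125, 0.0]
force: [-1.1, 0.0, -0.9]
width: 0.003
time: 4.72
tool_pos: [0.5763, -0.1525, 0.2742]
orientation: [2.314, 2.125, -0.0]
force: [0.7, 1.3, -0.3]
width: -0.002
t 4.72 pos [ 0.5763 -0.1525  0.2742] yaw -4.89 tilt [-0.e+00 -1.e-04 -1.e+00] F [ 0.67  1.32 -0.27] w -0.002
tool shift [ 0.     -0.0003 -0.0003]
```

The fingers shut fully, so something went wrong. Looking.

```bash
python3 - <<'E'
from wm import *
for n in("wrist","scene","top"):
    im=r.get_image(n); cv2.imwrite(f"pics/{n}4.png",im["color"]);np.save(f"{n}4.npy",im,allow_pickle=True)
    p=top(im,.296,.312,(.53,-.22),(.62,-.1)); print(n,len(p),cv2.minAreaRect(p[:,:2].astype(np.float32)) if len(p)>5 else "")
    if n!="wrist":
        c=im["color"][170:305,165:300] if n=="scene" else im["color"][115:235,240:360]
        cv2.imwrite(f"pics/{n}4c.png",cv2.resize(c,(590,590),interpolation=cv2.INTER_CUBIC))
E
```

```text
wrist 1164 ((0.5779550671577454, -0.13348890841007233), (0.024442506954073906, 0.011640079319477081), 85.33606719970703)
scene 86 ((0.5773788690567017, -0.15570604801177979), (0.06250296533107758, 0.014808997511863708), 84.81522369384766)
top 25 ((0.5775716304779053, -0.12920817732810974), (0.013523328118026257, 0.01173531822860241), 86.26487731933594)
```

View pics/wrist4.png

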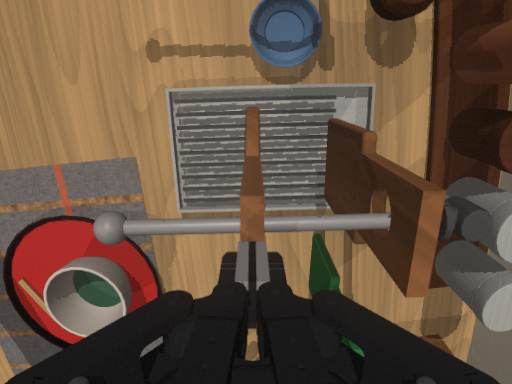

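View pics/scene4c.png

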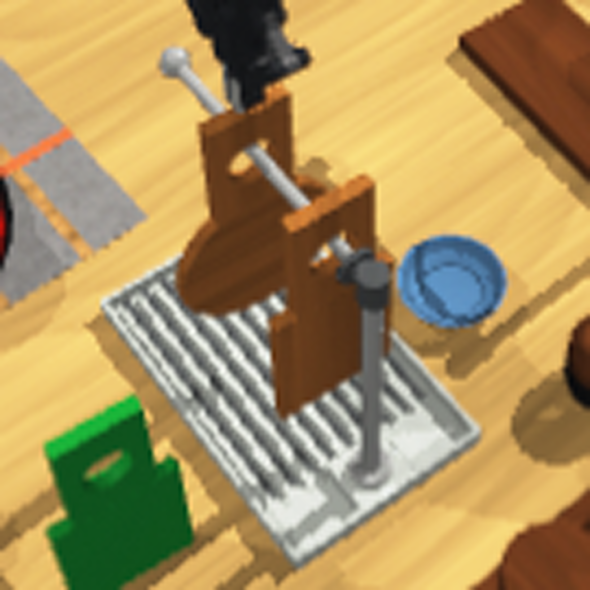

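```bash
python3 - <<'E'
import cv2
a=cv2.imread("pics/wrist4.png")[200:340,180:330];cv2.imwrite("pics/w4c.png",cv2.resize(a,None,fx=4,fy=4,interpolation=cv2.INTER_CUBIC))
E
```

```text
(no output)
```

View pics/w4c.png

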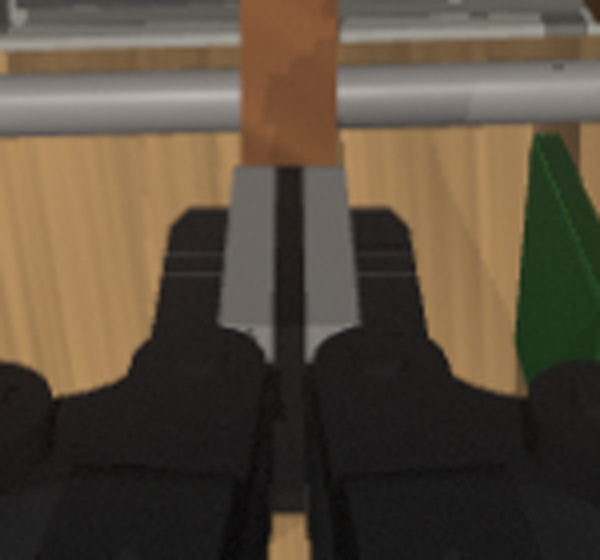

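View pics/top4c.png

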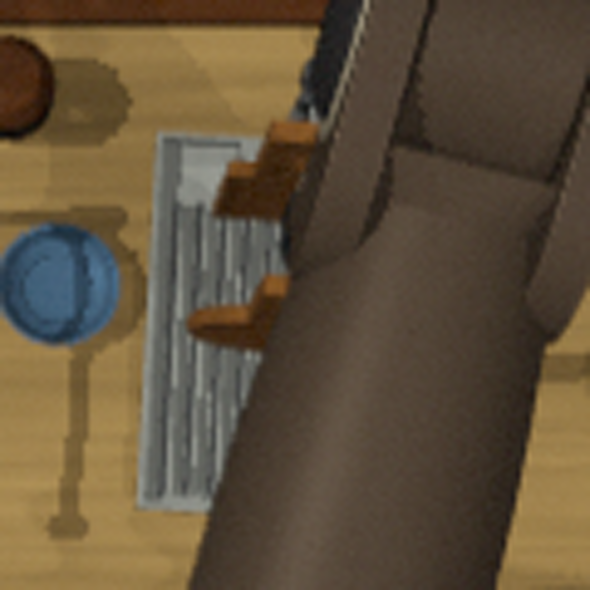

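```bash
python3 - <<'E'
from h import *
im=np.load("wrist4.npy",allow_pickle=True).item()
o=r.observe();print(o["tool_pos"],o["width"],o["joint_pos"].round(3))
C=lambda x,y:[180+x//4,200+y//4]
px=[C(250,172),C(330,172),C(250,250),C(330,250),C(290,150),C(290,100),C(190,230),C(100,85),C(290,250)]
w,p=pts(im,px)
print(np.c_[p,w.round(4)])
s=np.load("scene4.npy",allow_pickle=True).item()
S=lambda x,y:[int((x)*135/590+165),int((y)*135/590+170)]
w,p=pts(s,[S(235,95),S(232,90),S(240,98),S(245,100),S(240,85),S(280,65)])
print(np.c_[p,w.round(4)]); print(proj(s,[o["tool_pos"]]), S(238,105))
E
```

```text
[ 0.57628458 -0.15250106  0.27416961] -0.00491197536859497 [-0.259  0.283  0.326  1.613  0.     1.397]
[[ 2.420e+02  2.430e+02  5.731e-01 -1.396e-01  3.159e-01]
 [ 2.620e+02  2.430e+02  5.823e-01 -1.407e-01  3.153e-01]
 [ 2.420e+02  2.620e+02  5.735e-01 -1.402e-01  3.323e-01]
 [ 2.620e+02  2.620e+02  5.818e-01 -1.407e-01  3.326e-01]
 [ 2.520e+02  2.370e+02  5.774e-01 -1.432e-01  3.027e-01]
 [ 2.520e+02  2.250e+02  5.779e-01 -1.369e-01  3.022e-01]
 [ 2.270e+02  2.570e+02  5.660e-01 -1.439e-01  3.204e-01]
 [ 2.050e+02  2.210e+02  5.486e-01 -1.461e-01  2.694e-01]
 [ 2.520e+02  2.620e+02  5.776e-01 -1.406e-01  3.322e-01]]
[[ 2.180e+02  1.910e+02  5.809e-01 -1.652e-01  3.291e-01]
 [ 2.180e+02  1.900e+02  5.811e-01 -1.651e-01  3.334e-01]
 [ 2.190e+02  1.920e+02  5.814e-01 -1.627e-01  3.235e-01]
 [ 2.210e+02  1.920e+02  5.901e-01 -1.619e-01  3.308e-01]
 [ 2.190e+02  1.890e+02  5.811e-01 -1.616e-01  3.349e-01]
 [ 2.290e+02  1.840e+02  6.328e-01 -1.645e-01  4.030e-01]]
[[221.84034672 200.24854923]] [219, 194]
```

```bash
python3 - <<'E'
from h import *
for f,z in(("wrist0",.19611),("w1",.3845),("wrist4",.2742)):
    im=np.load(f+".npy",allow_pickle=True).item()
    print(f,ray(im,[[256,192]])[0]-[0,0,z])
    K,D,R,t=cam(im)
    m=(im["z_map"]>0)&(im["z_map"]<.16)
    ys,xs=np.nonzero(m); 
    w,p=pts(im,np.c_[xs,ys]); i=np.argsort(w[:,2])[:60]
    print(" lowest near pts above tcp",(w[i,2]-z)[[0,5,20,50]].round(4),p[i[:3]].tolist(), w[i[:2]].round(4))
E
```

```text
wrist0 [ 0.20008978 -0.49058157  0.17741642]
 lowest near pts above tcp [0.0474 0.048  0.0485 0.049 ] [[159, 275], [157, 261], [346, 265]] [[ 0.1106 -0.4679  0.2436]
 [ 0.1178 -0.466   0.2437]]
w1 [ 0.54235983 -0.09891616  0.17711679]
 lowest near pts above tcp [0.0469 0.0474 0.0479 0.0487] [[346, 261], [344, 280], [344, 283]] [[ 0.5807 -0.175   0.4314]
 [ 0.5802 -0.185   0.4315]]
wrist4 [ 0.58333737 -0.07221861  0.17752366]
 lowest near pts above tcp [0.0247 0.0249 0.0256 0.0262] [[437, 189], [432, 189], [420, 189]] [[ 0.6725 -0.1271  0.2989]
 [ 0.6698 -0.1268  0.2989]]
```

Depth in the wrist and scene views shows the real fingertips about 40 mm above the reported TCP: shut tips at z ≈ 0.314, board top at 0.302. So the fingers closed in the air above the handle, and the paddle hasn't moved. I'll open and go about 37 mm deeper, going by the pictures.

```bash
python3 -m creep '[0,0,0,0,0.7, 0,0,0,0,0.7, 0,0,0,0,0.7, 0,0,0,0,0.7, 0,0,0,0,0.7]'
python3 -m creep '[0,0,0.008,0,0.7, 0,0,0.008,0,0.7, 0,0,0.008,0,0.7, 0,0,0,0,0.7, 0,0,0,0,0.7]'
python3 go.py .576 -.1525 .2745
python3 - <<'E'
from wm import *
im=r.get_image("wrist");o=r.observe(); cv2.imwrite("pics/w5.png",im["color"])
m=(im["z_map"]>0)&(im["z_map"]<.16)
ys,xs=np.nonzero(m); w,p=pts(im,np.c_[xs,ys]); k=(p[:,0]<190)|((p[:,0]>305)&(p[:,0]<350)); k&=p[:,1]>235
w=w[k];p=p[k];i=np.argsort(w[:,2]);print(w[i[:40:8]].round(4),p[i[:40:8]].tolist())
E
```

```text
time: 5.28
tool_pos: [0.5763, -0.1525, 0.2742]
orientation: [2.314, 2.125, 0.0]
force: [0.4, 0.8, 0.0]
width: 0.694
time: 5.7
tool_pos: [0.5757, -0.1524, 0.2491]
orientation: [-2.313, -2.124, 0.002]
force: [-0.5, 0.3, 0.7]
width: 0.697
t 5.7 pos [ 0.5757 -0.1524  0.2491] yaw -4.89 tilt [-1.9e-03  5.0e-04 -1.0e+00] F [-0.48  0.27  0.7 ] w 0.697
tool shift [-0.0001  0.0003 -0.0254]
[[ 0.6066 -0.1484  0.2883]
 [ 0.6058 -0.1566  0.2893]
 [ 0.547  -0.1438  0.2897]
 [ 0.5462 -0.149   0.29  ]
 [ 0.5468 -0.1455  0.2905]] [[315, 252], [314, 268], [189, 254], [189, 264], [189, 258]]
```

View pics/w5.png

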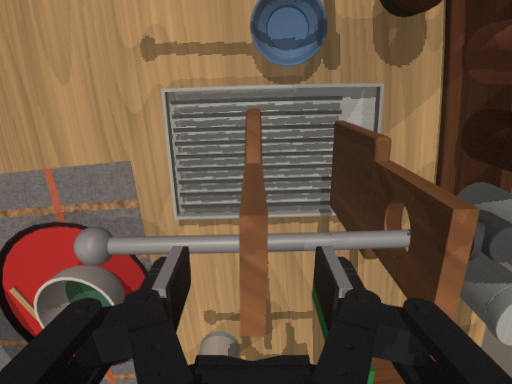

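```bash
python3 -m creep '[0,0,0.006,0,0.7, 0,0,0.005,0,0.7, 0,0,0,0,0.7, 0,0,0,0,0.7, 0,0,0,0,0.4]'
python3 -m creep '[0,0,0,0,0.2, 0,0,0,0,0, 0,0,0,0,0, 0,0,0,0,0, 0,0,0,0,0]'
python3 go.py .576 -.1525 .2745
python3 - <<'E'
from wm import *
im=r.get_image("wrist");cv2.imwrite("pics/w6.png",im["color"][180:380,130:400].repeat(2,0).repeat(2,1))
E
```

```text
time: 6.17
tool_pos: [0.5763, -0.1525, 0.2392]
orientation: [-2.314, -2.125, -0.0]
force: [0.3, -0.0, 0.2]
width: 0.576
time: 6.58
tool_pos: [0.5763, -0.1526, 0.2395]
orientation: [2.314, 2.124, 0.0]
force: [-1.2, -0.2, 1.1]
width: 0.127
t 6.58 pos [ 0.5763 -0.1526  0.2395] yaw -4.89 tilt [ 4.e-04 -2.e-04 -1.e+00] F [-1.2  -0.21  1.08] w 0.127
tool shift [ 0.     -0.0003 -0.035 ]
```

View pics/w6.png

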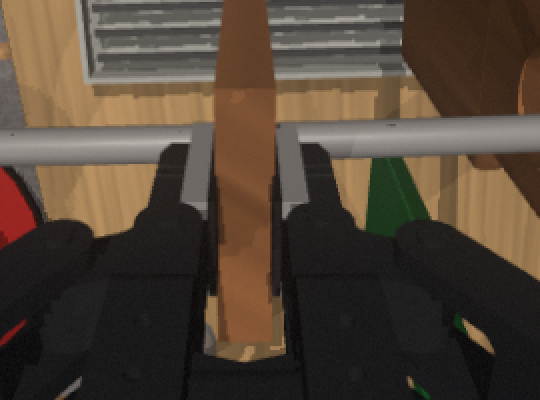

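Gripped: opening 0.127, about 12 mm, with the pads on both faces of the strip. Lifting 13 mm to centre the eye on the arm.

```bash
python3 -m creep '[0,0,-0.004,0,0, 0,0,-0.004,0,0, 0,0,-0.004,0,0, 0,0,-0.001,0,0, 0,0,0,0,0]'
python3 go.py .576 -.1525 .2525
python3 - <<'E'
from wm import *
im=r.get_image("scene");cv2.imwrite("pics/s7.png",cv2.resize(im["color"][170:305,165:300],(590,590),interpolation=cv2.INTER_CUBIC))
p=top(im,.304,.322,(.56,-.19),(.6,-.11));print(len(p),p.mean(0),p.max(0))
E
```

```text
time: 7.05
tool_pos: [0.5765, -0.1526, 0.2527]
orientation: [2.314, 2.124, 0.001]
force: [0.3, -0.3, -1.4]
width: 0.129
t 7.05 pos [ 0.5765 -0.1526  0.2527] yaw -4.89 tilt [ 7.e-04 -2.e-04 -1.e+00] F [ 0.33 -0.34 -1.37] w 0.129
tool shift [ 0.     -0.0005  0.0002]
79 [ 0.57932745 -0.17129202  0.3126539 ] [ 0.5967144  -0.15128518  0.32184496]
```

View pics/s7.png

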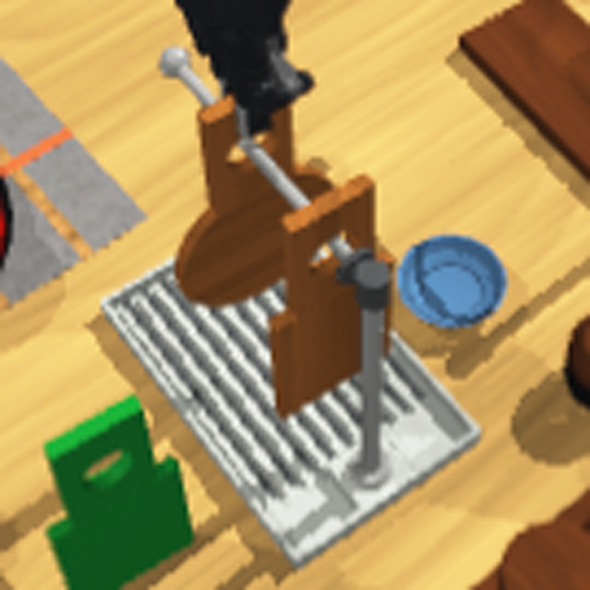

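```bash
python3 -m creep '[-0.0005,-0.015,0,0,0, -0.0005,-0.015,0,0,0, -0.0005,-0.015,0,0,0, -0.0005,-0.015,0,0,0, 0,0,0,0,0]'
python3 go.py .426 -.145 .2525
python3 - <<'E'
from wm import *
im=r.get_image("scene");cv2.imwrite("pics/s8.png",cv2.resize(im["color"][160:295,150:285],(590,590),interpolation=cv2.INTER_CUBIC))
im=r.get_image("wrist");cv2.imwrite("pics/w8.png",im["color"])
E
```

```text
time: 7.52
tool_pos: [0.5142, -0.1492, 0.2528]
orientation: [-2.315, -2.124, 0.001]
force: [-0.3, -0.6, -0.6]
width: 0.129
t 7.52 pos [ 0.5142 -0.1492  0.2528] yaw -4.92 tilt [-4.e-04 -1.e-04 -1.e+00] F [-0.33 -0.6  -0.62] w 0.129
tool shift [-0.0034 -0.0882  0.0004]
```

View pics/s8.png

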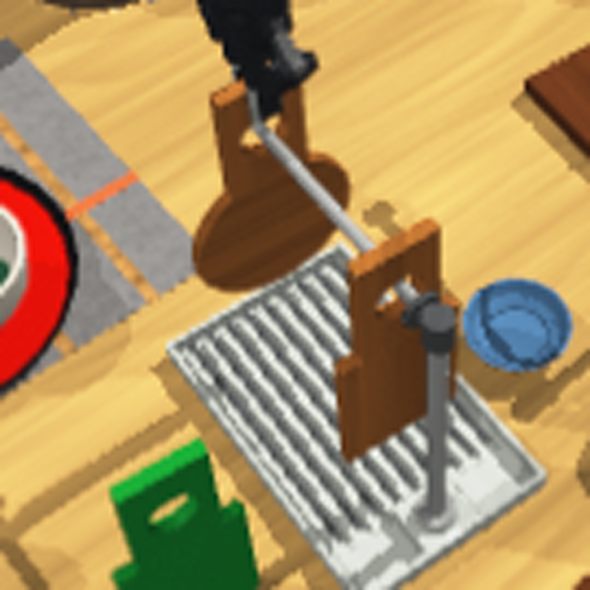

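View pics/w8.png

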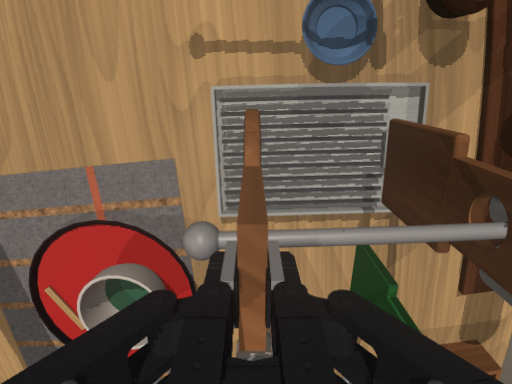

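```bash
python3 -m creep '[-0.0005,-0.012,0,0,0, -0.0005,-0.012,0,0,0, 0,0,0,0,0]'
python3 go.py .426 -.145 .2525
python3 -m creep '[-0.0005,-0.012,0,0,0, -0.0005,-0.012,0,0,0, -0.0005,-0.012,0,0,0, -0.0005,-0.012,0,0,0, 0,0,0,0,0]'
python3 go.py .426 -.145 .2525
python3 - <<'E'
from wm import *
im=r.get_image("scene");cv2.imwrite("pics/s9.png",cv2.resize(im["color"][160:295,140:275],(590,590),interpolation=cv2.INTER_CUBIC))
E
```

```text
time: 7.87
tool_pos: [0.4917, -0.1483, 0.2523]
orientation: [-2.314, -2.124, 0.0]
force: [1.4, -0.0, -0.6]
width: 0.132
t 7.87 pos [ 0.4917 -0.1483  0.2523] yaw -4.9 tilt [-4.e-04 -0.e+00 -1.e+00] F [ 1.42 -0.   -0.59] w 0.132
tool shift [-0.0023 -0.0657 -0.0001]
time: 8.28
tool_pos: [0.4421, -0.1461, 0.2529]
orientation: [2.315, 2.124, -0.0]
force: [0.5, -0.6, -0.5]
width: 0.127
t 8.28 pos [ 0.4421 -0.1461  0.2529] yaw -4.92 tilt [ 1.e-04 -2.e-04 -1.e+00] F [ 0.54 -0.63 -0.47] w 0.127
tool shift [-0.0003 -0.0161  0.0004]
```

View pics/s9.png

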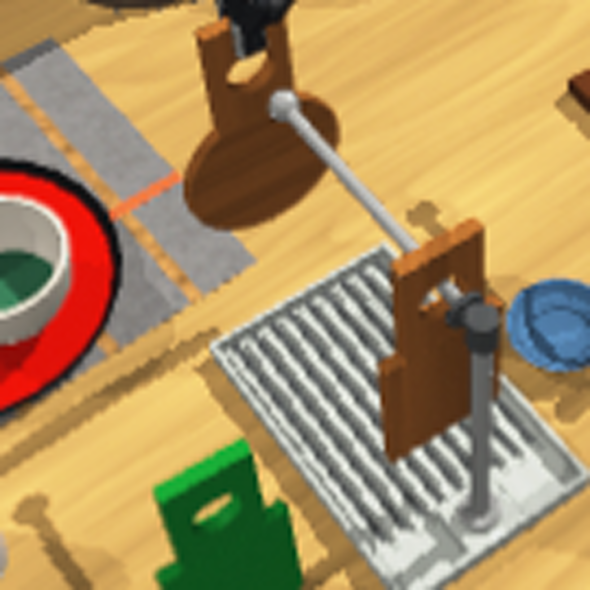

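```bash
python3 - <<'E'
from h import *
t=np.load("top0.npy",allow_pickle=True).item()
print("whisk",plane(t,[[147,264]],.06),"bowl",plane(t,[[351,262]],.06),"dish",plane(t,[[252,173]],.02))
E
python3 -m creep '[0,-0.015,-0.02,0,0, 0,-0.015,-0.02,0,0, 0,-0.015,-0.01,0,0, 0,0,0,0,0, 0,0,0,0,0]'
python3 go.py .395 .2345 .2325
python3 - <<'E'
from wm import *
im=r.get_image("wrist");cv2.imwrite("pics/w10.png",im["color"])
E
```

```text
whisk [[0.31510458 0.33593821 0.06      ]] bowl [[ 0.32376211 -0.33649854  0.06      ]] dish [[ 0.6278675  -0.00943784  0.02      ]]
time: 8.75
tool_pos: [0.3997, -0.1426, 0.3028]
orientation: [2.313, 2.123, 0.002]
force: [0.8, 0.0, -1.2]
width: 0.121
t 8.75 pos [ 0.3997 -0.1426  0.3028] yaw -4.92 tilt [ 2.5e-03 -8.0e-04 -1.0e+00] F [ 0.82  0.03 -1.2 ] w 0.121
tool shift [ 0.3754 -0.0372  0.07  ]
```

View pics/w10.png

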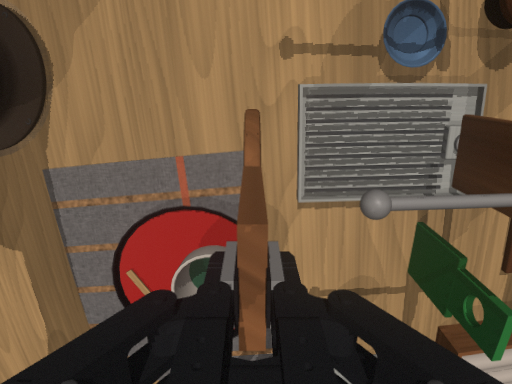

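```bash
python3 -m creep '[0.015,0,0,0,0, 0.03,0,0,0,0, 0.03,0,0,0,0, 0.03,0,0,0,0, 0.03,0,0,0,0]'
python3 -m creep '[0.03,0,0,0,0, 0.03,0,0,0,0, 0.03,0,0,0,0, 0.03,0,0,0,0, 0.03,0,0,0,0]'
python3 -m creep '[0.03,0,0,0.8,0, 0.03,0,0,0,0, 0.015,0,0,0,0, 0,0,0,0,0, 0,0,0,0,0]'
python3 go.py .395 .2345 .2325
python3 - <<'E'
from wm import *
for n in("wrist","scene"):
    im=r.get_image(n);cv2.imwrite(f"pics/{n}11.png",im["color"]);np.save(f"{n}11.npy",im,allow_pickle=True)
E
```

```text
time: 9.22
tool_pos: [0.4113, -0.0066, 0.3007]
orientation: [-2.314, -2.123, 0.002]
force: [0.8, 0.2, -1.2]
width: 0.127
time: 9.63
tool_pos: [0.4239, 0.1434, 0.3007]
orientation: [-2.313, -2.125, 0.002]
force: [1.3, 0.0, -0.8]
width: 0.129
time: 10.05
tool_pos: [0.4308, 0.217, 0.3004]
orientation: [-2.326, -2.11, 0.004]
force: [-0.2, 0.0, -2.0]
width: 0.133
t 10.05 pos [0.4308 0.217  0.3004] yaw -5.57 tilt [-0.0024 -0.0015 -1.    ] F [-0.21  0.   -2.01] w 0.133
tool shift [ 0.014  -0.0372  0.068 ]
```

View pics/wrist11.png

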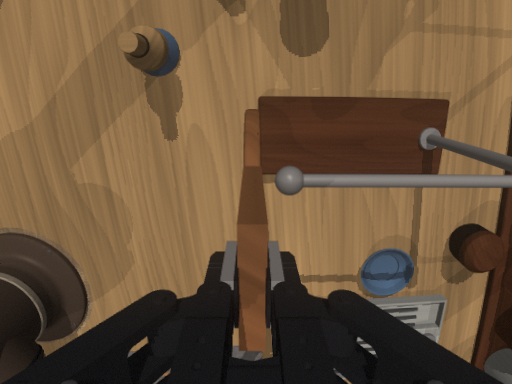

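View pics/scene11.png

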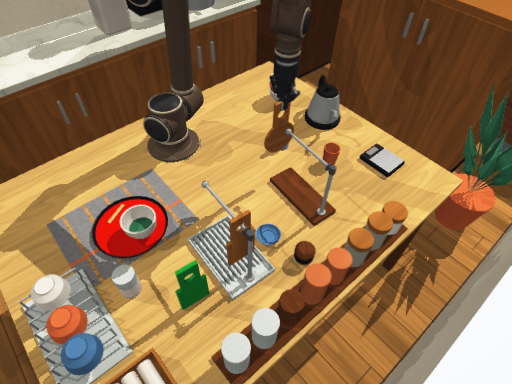

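The wrist view shows the serving ball at (289,180), just behind the board, with the arm running to the right along row 181. I'll back off, then measure the serving arm from the close views.

```bash
python3 -m creep '[0.003,-0.012,0,0,0, 0.003,-0.012,0,0,0, 0.003,-0.012,0.01,0,0, 0.003,0,0.01,0,0, 0.0,0,0,0,0]'
python3 - <<'E'
from wm import *
im=np.load("wrist11.npy",allow_pickle=True).item(); s=np.load("scene11.npy",allow_pickle=True).item();t=np.load("top0.npy",allow_pickle=True).item()
print("ball",plane(im,[[289.5,180]],.245),plane(t,[[170.2,216.2]],.245),plane(s,[[288,131.5]],.245))
a=top(im,.2455,.254,(.475,.17),(.66,.26)); print("arm",len(a),a.mean(0),np.polyfit(a[:,0],a[:,1],1))
pl=plane(im,[[320,181],[500,181.5]],.245);print(pl, (pl[1]-pl[0])[1]/(pl[1]-pl[0])[0])
im=r.get_image("wrist");cv2.imwrite("pics/w12.png",im["color"]);np.save("w12.npy",im,allow_pickle=True)
o=r.observe();x,y,z=o["tool_pos"]
b=top(im,z+.052,z+.075,(x-.03,y-.06),(x+.03,y+.06));print("board top",len(b),cv2.minAreaRect(b[:,:2].astype(np.float32)),np.median(b[:,2]))
E
python3 go.py .395 .2345 .2325
```

```text
time: 10.57
tool_pos: [0.3949, 0.2315, 0.2809]
orientation: [-2.328, -2.109, 0.002]
force: [0.3, -0.1, -1.5]
width: 0.13
ball [[0.4602436 0.2297776 0.245    ]] [[0.45917471 0.22857204 0.245     ]] [[0.46070232 0.22637446 0.245     ]]
arm 2633 [0.5490287  0.22237922 0.24927587] [-0.08938073  0.2714518 ]
[[0.48284275 0.22686703 0.245     ]
 [0.62576043 0.21332519 0.245     ]] -0.09475276967901305
board top 5863 ((0.3930011987686157, 0.2332739681005478), (0.062232907861471176, 0.04021473973989487), 61.489402770996094) 0.34365958783093176
t 10.62 pos [0.3954 0.2314 0.2815] yaw -5.66 tilt [-7.e-04 -6.e-04 -1.e+00] F [-0.34  0.5  -1.23] w 0.128
tool shift [ 0.0031 -0.0006  0.049 ]
```

View pics/w12.png

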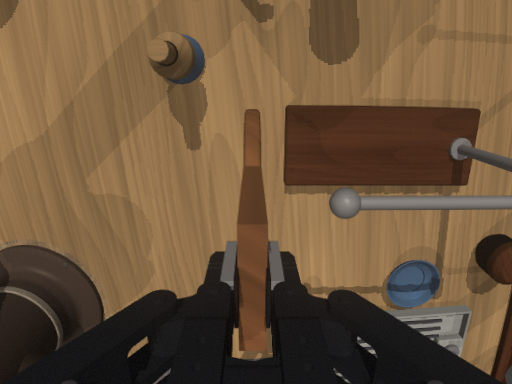

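```bash
python3 -m creep '[0.003,0,0.016,0,0, 0,0,0.016,0,0, 0,0,0.016,0,0, 0,0,0,0,0, 0,0,0,0,0]'
python3 go.py .44 .2304 .2325
python3 - <<'E'
from wm import *
im=r.get_image("scene");cv2.imwrite("pics/s13.png",cv2.resize(im["color"][70:220,230:380],(600,600),interpolation=cv2.INTER_CUBIC))
im=r.get_image("wrist");cv2.imwrite("pics/w13.png",im["color"]);np.save("w13.npy",im,allow_pickle=True)
E
```

```text
time: 11.03
tool_pos: [0.3963, 0.2343, 0.2341]
orientation: [-2.329, -2.108, 0.002]
force: [-0.3, 0.3, -1.8]
width: 0.129
t 11.03 pos [0.3963 0.2343 0.2341] yaw -5.72 tilt [-1.1e-03 -8.0e-04 -1.0e+00] F [-0.27  0.3  -1.82] w 0.129
tool shift [0.0005 0.0439 0.0016]
```

View pics/s13.png

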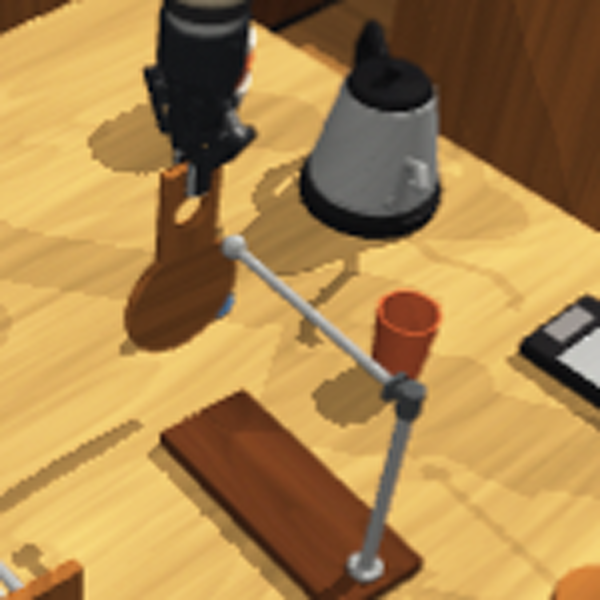

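View pics/w13.png

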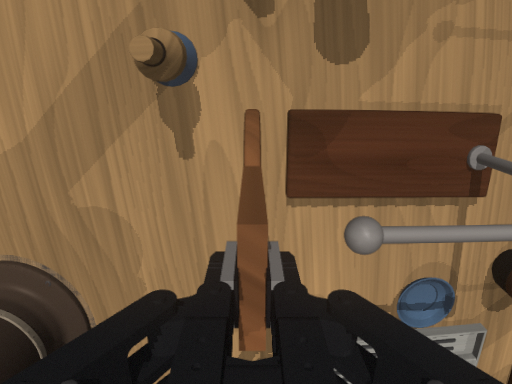

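Alignment matches the drying-ball pass: the ball is now at row 235, against 238–240 then with the eye centred. Advancing onto the ball.

```bash
python3 -m creep '[0,0.012,0.0015,0,0, 0,0.012,0,0,0, 0,0.012,0,0,0, 0,0,0,0,0, 0,0,0,0,0]'
python3 go.py .4598 .2285 .2325
python3 - <<'E'
from wm import *
im=r.get_image("scene");cv2.imwrite("pics/s14.png",cv2.resize(im["color"][90:180,250:340],(600,600),interpolation=cv2.INTER_CUBIC))
im=r.get_image("wrist");cv2.imwrite("pics/w14.png",im["color"]);np.save("w14.npy",im,allow_pickle=True)
E
```

```text
time: 11.55
tool_pos: [0.4333, 0.231, 0.2324]
orientation: [-2.33, -2.107, 0.001]
force: [0.3, 0.7, -0.8]
width: 0.128
t 11.55 pos [0.4333 0.231  0.2324] yaw -5.77 tilt [-7.e-04 -3.e-04 -1.e+00] F [ 0.31  0.68 -0.83] w 0.128
tool shift [ 0.0002  0.0266 -0.0001]
```

View pics/s14.png

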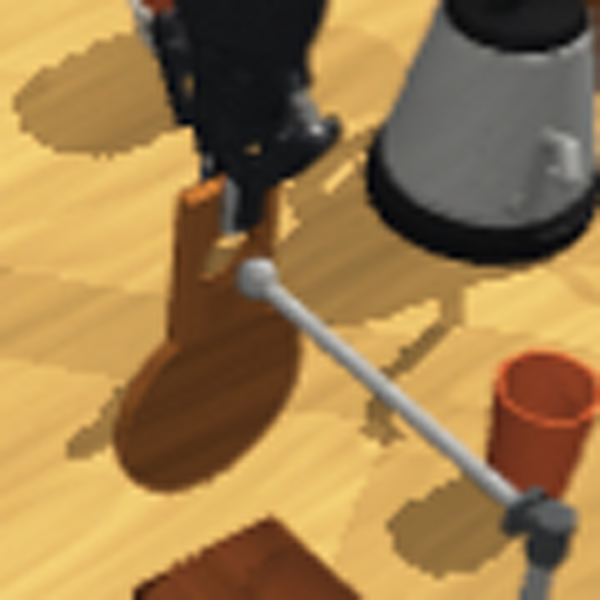

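View pics/w14.png

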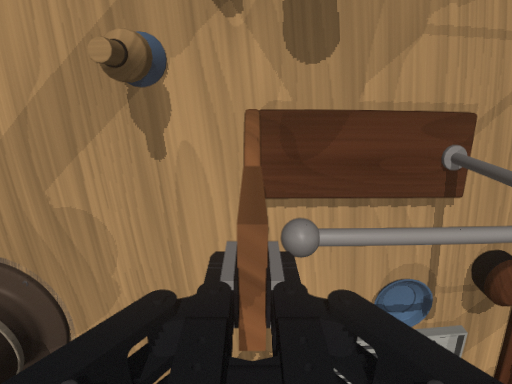

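```bash
python3 -m creep '[0,0.008,0,0,0, 0,0.008,0,0,0, 0,0,0,0,0]'
python3 -m creep '[0,0.008,0,0,0, 0,0.008,0,0,0, 0,0.008,0,0,0, 0,0,0,0,0]'
python3 -m creep '[0,0.008,0,0,0, 0,0.008,0,0,0, 0,0,0,0,0]'
python3 go.py .4598 .2285 .2325
python3 - <<'E'
from wm import *
im=r.get_image("scene");cv2.imwrite("pics/s15.png",cv2.resize(im["color"][90:180,250:340],(600,600),interpolation=cv2.INTER_CUBIC))
im=r.get_image("wrist");cv2.imwrite("pics/w15.png",im["color"]);np.save("w15.npy",im,allow_pickle=True)
E
```

```text
time: 11.9
tool_pos: [0.4496, 0.2296, 0.2325]
orientation: [2.329, 2.108, 0.001]
force: [0.5, 0.3, -1.2]
width: 0.128
time: 12.23
tool_pos: [0.4737, 0.2271, 0.2323]
orientation: [2.33, 2.107, -0.0]
force: [0.3, 0.4, -1.4]
width: 0.129
time: 12.48
tool_pos: [0.4894, 0.2255, 0.2323]
orientation: [2.329, 2.108, 0.0]
force: [1.1, 0.4, -1.3]
width: 0.128
t 12.48 pos [0.4894 0.2255 0.2323] yaw -5.72 tilt [ 3.e-04 -2.e-04 -1.e+00] F [ 1.06  0.44 -1.32] w 0.128
tool shift [ 0.     -0.0297 -0.0002]
```

View pics/s15.png

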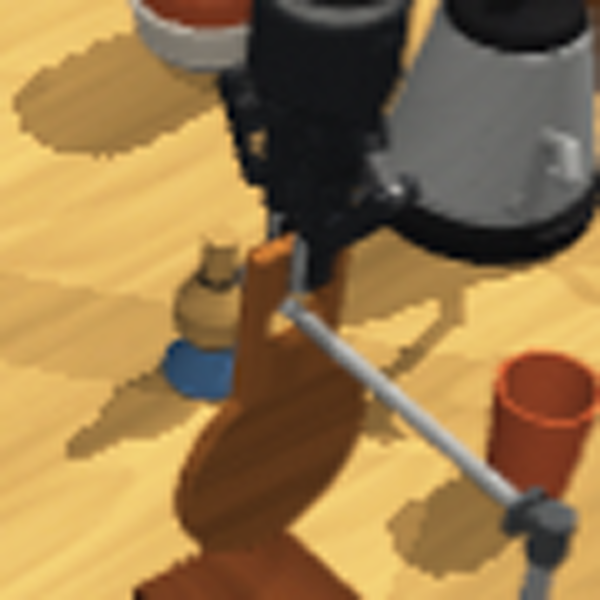

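View pics/w15.png

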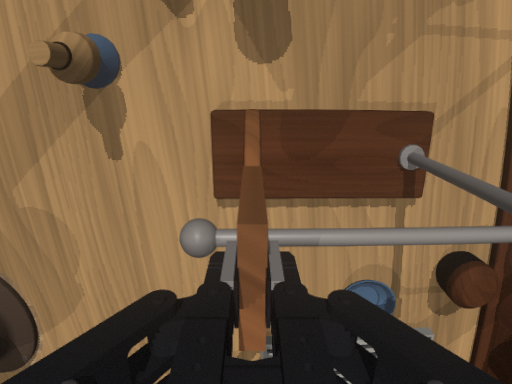

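```bash
python3 -m creep '[0,0.012,0,0,0, 0,0.015,0,0,0, 0,0.015,0,0,0, 0,0.012,0,0,0, 0,0,0,0,0]'
python3 -m creep '[0,0.012,0,0,0, 0,0.015,0,0,0, 0,0.015,0,0,0, 0,0.014,0,0,0, 0,0,0,0,0]'
python3 go.py .5994 .2153 .2195
python3 - <<'E'
from wm import *
im=r.get_image("scene");cv2.imwrite("pics/s16.png",cv2.resize(im["color"][110:230,255:375],(600,600),interpolation=cv2.INTER_CUBIC))
im=r.get_image("wrist");cv2.imwrite("pics/w16.png",im["color"]);np.save("w16.npy",im,allow_pickle=True)
E
```

```text
time: 13.0
tool_pos: [0.5438, 0.22, 0.2319]
orientation: [2.33, 2.107, -0.0]
force: [-1.0, 0.2, -1.6]
width: 0.13
time: 13.42
tool_pos: [0.599, 0.2144, 0.2318]
orientation: [2.33, 2.107, -0.001]
force: [0.3, 0.6, -1.8]
width: 0.13
t 13.42 pos [0.599  0.2144 0.2318] yaw -5.74 tilt [-3.e-04 -4.e-04 -1.e+00] F [ 0.31  0.56 -1.79] w 0.13
tool shift [0.0009 0.0003 0.0123]
```

View pics/s16.png

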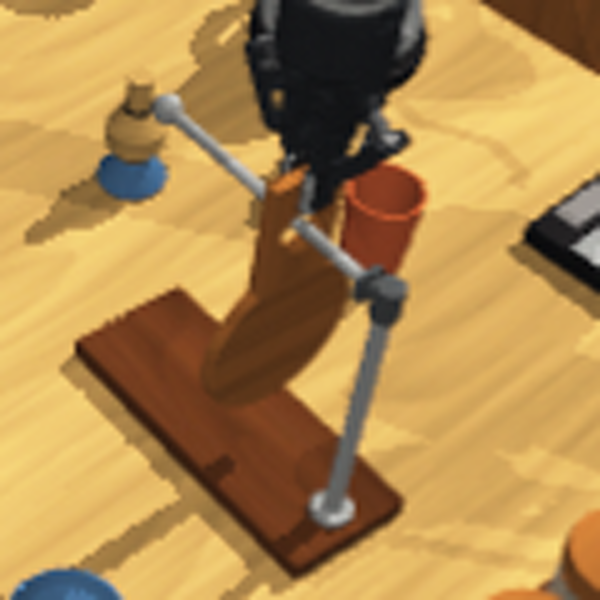

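View pics/w16.png

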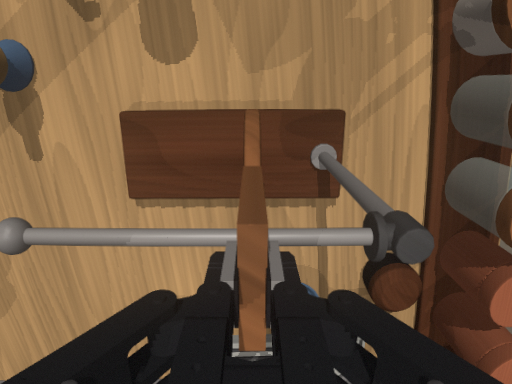

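```bash
python3 -m creep '[0.001,0,0.004,0,0, 0,0,0.004,0,0, 0,0,0.002,0,0, 0,0,0,0,0, 0,0,0,0,0]'
python3 go.py .5994 .2153 .2195
python3 -m creep '[0,0,0.001,0,0, 0,0,0.001,0,0, 0,0,0,0,0]'
python3 go.py .5994 .2153 .2195
```

```text
time: 13.93
tool_pos: [0.5971, 0.2157, 0.2227]
orientation: [-2.329, -2.109, 0.0]
force: [0.4, -0.4, -1.0]
width: 0.128
t 13.93 pos [0.5971 0.2157 0.2227] yaw -5.67 tilt [-2.e-04 -0.e+00 -1.e+00] F [ 0.41 -0.43 -0.99] w 0.128
tool shift [-0.0002  0.0024  0.0032]
time: 14.18
tool_pos: [0.5975, 0.2157, 0.2206]
orientation: [-2.329, -2.108, 0.0]
force: [-0.5, 0.2, -1.3]
width: 0.128
t 14.18 pos [0.5975 0.2157 0.2206] yaw -5.69 tilt [-0. -0. -1.] F [-0.48  0.15 -1.26] w 0.128
tool shift [-0.0002  0.0019  0.0011]
```

```bash
python3 -m creep '[0,0,0.001,0,0, 0,0,0,0,0, 0,0,0,0,0]'
python3 go.py .5994 .2153 .2195
python3 -m creep '[0,0,0.0005,0,0, 0,0,0,0,0, 0,0,0,0,0]'
python3 go.py .5994 .2153 .2195
python3 - <<'E'
from wm import *
im=r.get_image("wrist");cv2.imwrite("pics/w17.png",im["color"][180:380,130:400].repeat(2,0).repeat(2,1))
E
```

```text
time: 14.43
tool_pos: [0.5976, 0.2157, 0.2197]
orientation: [2.329, 2.108, 0.0]
force: [-0.7, 0.4, -2.3]
width: 0.125
t 14.43 pos [0.5976 0.2157 0.2197] yaw -5.69 tilt [ 0. -0. -1.] F [-0.72  0.39 -2.32] w 0.125
tool shift [-0.0002  0.0018  0.0002]
time: 14.68
tool_pos: [0.5976, 0.2157, 0.2195]
orientation: [2.329, 2.108, 0.001]
force: [0.4, -1.4, 0.8]
width: 0.128
t 14.68 pos [0.5976 0.2157 0.2195] yaw -5.69 tilt [ 4.e-04  1.e-04 -1.e+00] F [ 0.38 -1.4   0.81] w 0.128
tool shift [-0.0002  0.0018  0.    ]
```

View pics/w17.png

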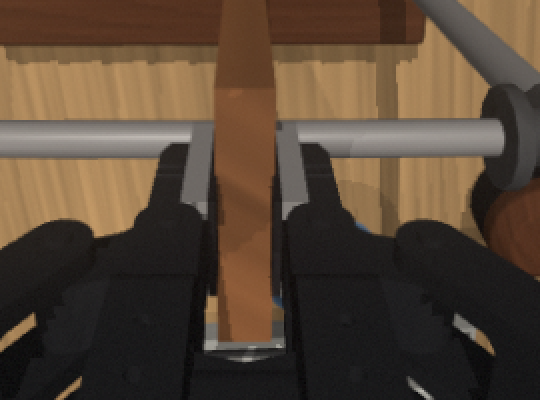

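The view matches the initial grasp, and the pull on the tool is gone, so the arm carries the eye. Opening gently.

```bash
python3 -m creep '[0,0,0,0,0.16, 0,0,0,0,0.2, 0,0,0,0,0.3, 0,0,0,0,0.4, 0,0,0,0,0.5]'
python3 -m creep '[0,0,0,0,0.5, 0,0,0,0,0.5, 0,0,0,0,0.5, 0,0,0,0,0.5, 0,0,0,0,0.5]'
python3 go.py
python3 - <<'E'
from wm import *
im=r.get_image("wrist");cv2.imwrite("pics/w18.png",im["color"])
im=r.get_image("scene");cv2.imwrite("pics/s18.png",cv2.resize(im["color"][110:230,255:375],(600,600),interpolation=cv2.INTER_CUBIC))
E
```

```text
time: 15.15
tool_pos: [0.5976, 0.2157, 0.2191]
orientation: [-2.329, -2.108, 0.0]
force: [0.2, 0.3, -0.1]
width: 0.498
time: 15.57
tool_pos: [0.5976, 0.2157, 0.2192]
orientation: [2.329, 2.108, -0.0]
force: [-0.4, -0.8, 0.7]
width: 0.496
t 15.57 pos [0.5976 0.2157 0.2192] yaw -5.69 tilt [-0.e+00 -1.e-04 -1.e+00] F [-0.44 -0.76  0.67] w 0.496
```

View pics/w18.png

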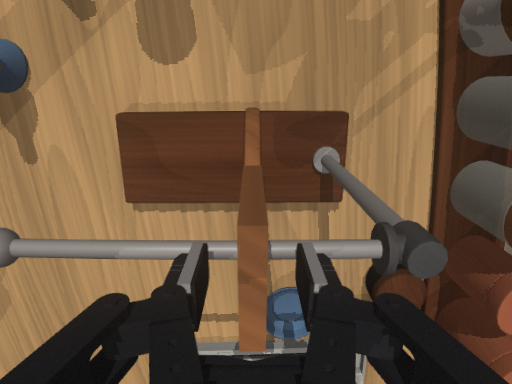

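View pics/s18.png

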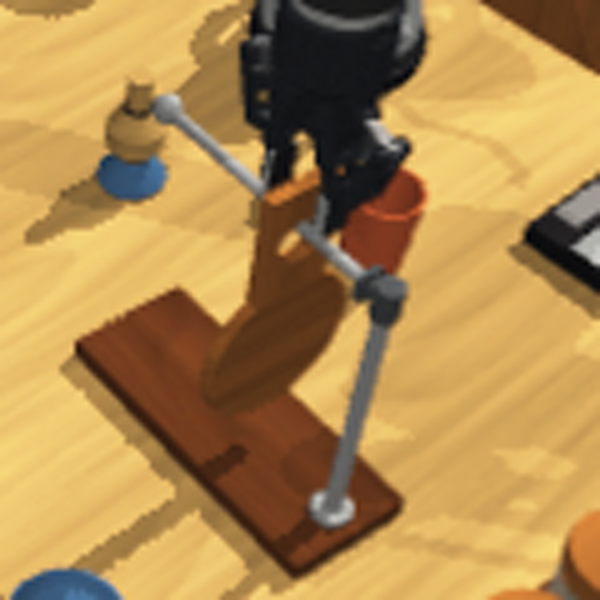

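It hangs free between the fingers, with the board at column 252 and the tips at about 197 and 310. Retreating straight up.

```bash
python3 -m creep '[0,0,-0.01,0,0.5, 0,0,-0.02,0,0.5, 0,0,-0.03,0,0.5, 0,0,-0.03,0,0.5, 0,0,-0.03,0,0.5]'
python3 -m creep '[0,-0.02,-0.02,0,0.5, 0,-0.04,0,0,0.5, 0,-0.04,0,0,0.5, 0,-0.04,0,0,0.5, 0,-0.04,0,0,0.5]'
python3 -m creep '[0,-0.04,0,0,0.5, 0,-0.04,0,0,0.5, 0,0,0,0,0.5, 0,0,0,0,0.5, 0,0,0,0,0.5]'
python3 go.py
python3 - <<'E'
from wm import *
t=r.get_image("top");s=r.get_image("scene")
np.save("topE.npy",t,allow_pickle=True);np.save("sceneE.npy",s,allow_pickle=True)
cv2.imwrite("pics/topE.png",t["color"]);cv2.imwrite("pics/sE.png",s["color"])
cv2.imwrite("pics/sEc.png",cv2.resize(s["color"][110:230,255:375],(600,600),interpolation=cv2.INTER_CUBIC))
for n,im in(("top",t),("scene",s)):
    for nm,zm,lo,hi in(("round",.275,(.55,.16),(.66,.27)),("square",.297,(.62,-.22),(.70,-.1))):
        p=top(im,zm,zm+.016,lo,hi);print(n,nm,len(p),p.mean(0).round(4),cv2.minAreaRect(p[:,:2].astype(np.float32)))
b=np.load("top0.npy",allow_pickle=True).item()
d=cv2.absdiff(t["color"],b["color"]).max(2);cv2.imwrite("pics/diff.png",(d>40).astype(np.uint8)*255)
E
```

```text
time: 16.08
tool_pos: [0.5971, 0.2155, 0.3405]
orientation: [2.329, 2.108, -0.0]
force: [0.2, -1.3, 0.1]
width: 0.498
time: 16.5
tool_pos: [0.4169, 0.2334, 0.359]
orientation: [-2.33, -2.108, -0.001]
force: [-0.2, 1.5, 1.4]
width: 0.502
time: 16.92
tool_pos: [0.3391, 0.2416, 0.3595]
orientation: [2.328, 2.109, 0.002]
force: [0.1, 0.4, -0.1]
width: 0.5
t 16.92 pos [0.3391 0.2416 0.3595] yaw -5.66 tilt [ 1.2e-03  5.0e-04 -1.0e+00] F [ 0.15  0.38 -0.09] w 0.5
top round 104 [0.5963 0.213  0.2821] ((0.5965063571929932, 0.21370813250541687), (0.06064390763640404, 0.01305583119392395), 84.36058807373047)
top square 101 [ 0.6653 -0.159   0.3028] ((0.6658259034156799, -0.15874704718589783), (0.060550346970558167, 0.012751291505992413), 85.7200698852539)
scene round 71 [0.6001 0.211  0.2807] ((0.5984839797019958, 0.21151795983314514), (0.062232088297605515, 0.015391740947961807), 85.42648315429688)
scene square 110 [ 0.668  -0.1617  0.3011] ((0.6667616367340088, -0.1606786549091339), (0.06124209612607956, 0.01460814569145441), 86.23021697998047)
```

View pics/topE.png

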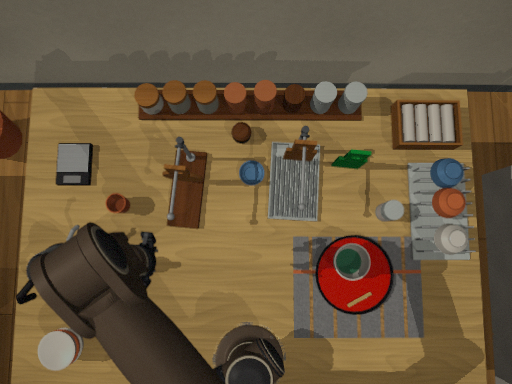

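View pics/sE.png

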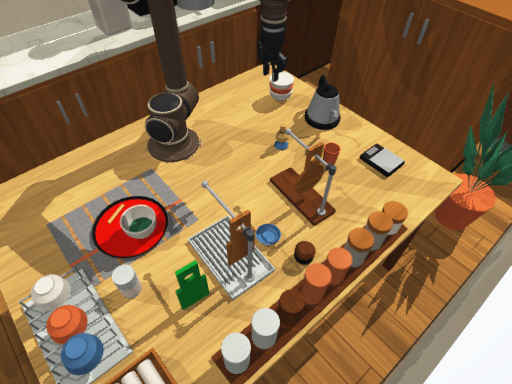

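View pics/sEc.png

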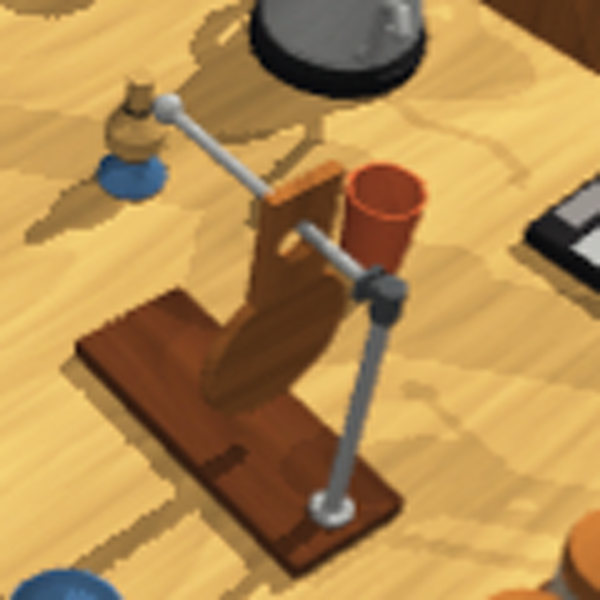

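```bash
python3 -m creep '[0,0,0,0,0.5, 0,0,0,0,0.5, 0,0,0,0,0.5, 0,0,0,0,0.5, 0,0,0,0,0.5]' >/dev/null
python3 - <<'E'
from wm import *
s0=np.load("sceneE.npy",allow_pickle=True).item()
s=r.get_image("scene")
d=cv2.absdiff(s["color"],s0["color"])[110:230,255:375].max(2)
print("diff around paddle",d.max(),(d>25).sum())
b=np.load("scene0.npy",allow_pickle=True).item()["color"]; d=cv2.absdiff(s["color"],b).max(2)
for n,(x,y) in dict(bowl=(138,222),dish=(268,234),caddy=(304,252),whisk=(282,138),cup=(331,153),tin=(125,280),square=(241,235)).items():
    print(n,(d[y-12:y+12,x-12:x+12]>40).sum())
print(r.finish_job())
E
```

```text
diff around paddle 6 0
bowl 116
dish 44
caddy 0
whisk 0
cup 77
tin 3
square 12
the job is handed in; nothing more can be done
None
```

The round paddle is hanging by its eye on the serving rail, about 87 mm from the upright, in the rear half of the arm. The job is handed in at about 17.5 s; no verdict is reported.

**How it went:** I gripped the handle top across its thickness and lifted it 13 mm. I then took it over the drying ball, carried it across, passed it over the serving ball and slid it back along the arm. There I lowered it until the arm took the weight, opened the gripper and backed away.

**What went wrong:** the first grasp closed on air. The pictures showed the real fingertips about 40 mm above the reported TCP, so I went about 35 mm deeper and the second grasp held. The paddle did not move during the miss.

**Last checks:**
- **Height and side position:** the handle top was at 0.281–0.282 m, so the eye is about 13 mm below the arm's axis. It is about 2–4 mm off the arm sideways.
- **Angle and stillness:** the board is within about 1° of square to the arm. Two scene pictures about half a second apart showed no movement around the paddle.
- **Square paddle:** it is within about 2–4 mm of its first measured position, depending on the view, which is about the measuring error.
- **Bystanders:** small patches around the tea bowl, sweets dish and water cup differed from the first scene picture. By eye, all three are at the same pixels in the before and after views. I put the differences down to shadows and to the paddle now in front of the cup, but did not measure those objects separately. The whisk and caddy patches showed no change, and the tin 3 pixels.

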